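Open a clip-lock sample tote

ROBOT

A 6-joint arm with a two-finger parallel gripper is mounted at the origin on the work surface. World frame = base frame: x ahead of the robot, y to its left, z up, the work surface at z = 0. Lengths are in m, angles in degrees, forces in N, time in s.
With the tool pointing down it reaches from about 0.2 to 0.875 m from the base axis. Payload 3.4 kg.
Tool frame: the origin (TCP) lies between the finger pads; the fingertips stand 8 mm ahead of it and the grasp point (between the pads) lies 11 mm behind it (ctrl.tip_reach is the distance from the TCP to the fingertips, in m); z points along the fingers, y is the line along which they close (so a half turn about z gives the same grasp; the last joint's range is limited). The gripper opens to 94 mm and grips with 3 to 60 N. Pads are 16 mm wide; open, the fingers measure 119 mm over their backs; the gripper's body (75 mm by 177 mm) begins 78 mm behind the grasp point.
Start: joints at [63.369, 15.808, 86.224, -0, 77.962, -6.933], TCP at [0.194, 0.541, 0.213] pointing down, gripper open.
Joint ranges: [-165.64, 165.64], [-43.16, 119.46], [12.63, 154.43], [-67.54, 247.53], [6.08, 155.33], [-154.97, 154.97]. Speed limits (degrees/s): [147.25, 147.25, 180, 180, 180, 180].

INTERFACE

Orientations are given as a 3x3 rotation matrix whose columns are the frame's x, y, z axes.
In Python, from station import readout, imaging, workorder, ctrl gives the robot as it stands.
- The arm moves only by the shell command python3 -m jog 'ROWS' [FORCE]. ROWS is a JSON object of lists of equal length, an entry for each row: "xyz": the shift along the world's x, y, z in mm, a list of three; "twist": the turn about the world's z in rad; "jaw": the opening, from -1 (shut) to 1 (fully open). A call has exactly 5 rows; each row is the pose to reach, as a shift and turn from the pose commanded when the call began; what a row does not reach only later rows make up. A row lasts 1/8 s, in which the tool goes at most 62.5 mm and 10.7 degrees, less where a joint would pass 70% of its speed; a pose out of reach is approached as far as the arm can. A call with a gripper value outside its range is refused whole. The fingers move at their own pace and stop on an object; FORCE is the grip in N (left out, the last holds). Time passes only in rows, so rows that repeat a pose let the fingers close, or fill a call up. It gives the time, the measured TCP pose, the force, the opening and the grip force at its end, in the units of the state.
- readout.get_obs(): the state, without advancing time (a new reading comes with each control period).
- imaging.read_camera(name): name is "scene" or "top" or "wrist"; returns a dict with "image" (400x640x3 uint8, red, green, blue), "z_map" (400x640 float32, m along the optical axis (not along the pixel's ray), 0 where there is no reading), "camera_matrix" (3x3 intrinsics, pixels), "k1" (the pictures are not rectified: a ray, as slopes to the right and down, at radius r is drawn at 1 + k1 r^2 times it, then the intrinsics apply), "world_to_cam" (4x4, takes a point from world to camera coordinates). Camera axes: x right, y up, looking along -z (the intrinsics and any distortion apply to the point x, -y, -z); pixel columns grow to the right and rows downward; lengths in m; the calibration is good to about 2 mm. A picture is of the moment at which its call begins.
- workorder.close_job(): hands the job in; it is judged then, once.
The state is a dict: "time": time; "qpos": joint angles; "joint_vel": joint speeds; "joint_efforts": joint torques, N m; "ee_pos": TCP position; "tcp_rot": TCP orientation; "ft_force": force on the tool from outside, world axes, zero at the start; "ft_torque": the same for the moment, N m; "opening": opening from 0.0 (shut) to 1.0 (fully open); "gripper_force": force on a finger pad.
Only numpy, scipy, OpenCV 4.12 (cv2) and the standard library are available. Lean on these libraries where they do the work, as an engineer would, in place of code of your own. Each camera call takes 0.05 s, during which the arm holds its last target. There are 200 camera calls.

TASK

Open the clear sample tote: press the thumb tabs of the two blue clips down and outward until both clips have flipped fully open, then lift the white lid straight off by its handle, lower it gently and lay it right way up, wholly on the green mat. Keep the tote standing where it is with its rack of tubes undisturbed, and do not knock the pH meter, the bottle or the beaker.

Things in the scene. Friction and masses are not known exactly. Their poses are not given: they have to be found in the camera images.
- tote: Clear open-topped plastic tote with a loose lid on, standing loose on the bench: 150 mm along its x, 220 mm along its y, 100 mm high to the rim, walls 3 mm; about 1.3 kg plus 0.35 kg inside. Origin: centre of its underside; z up. A blue clip is hinged on each short end (+y and -y). It stands to the left or to the right, the mat on the other side.
- clip_a (a joint): Blue clip, 70 mm wide, on the tote's +y end, its hinge parallel to the tote's x, 118.5 mm out along +y, 75 mm above the underside. Rad: 0 shut (upright, hook 12 mm in over the lid's edge, holding it down), 1.6 open (swung out and down). An over-centre spring holds it shut (10 to 15 N down on the tab starts it), fades to nothing at 0.75, then flips it fully open and keeps it there.
- clip_b (a joint): The same clip on the tote's -y end, hinged 118.5 mm out along -y, opening towards -y; 0 = shut, 1.6 = fully open.
- clip_a_tab (a point): Point to press on the top of clip_a's thumb tab; moves with the clip. The tab is a flap 70 mm wide, 4 mm thick, at the clip's top, sloping up and outward by 15 degrees. Shut, the point is 140 mm out from the tote's centre along +y and 115 mm above its underside (21.5 mm outward of the hinge, 40.5 mm above it); the tab ends 7 mm farther out.
- clip_b_tab (a point): The same point on the thumb tab of clip_b, on the tote's -y side.
- lid: Loose white lid, 159 mm along its x, 229 mm along its y, about 0.24 kg. Origin: centre of the underside of its 10 mm deep skirt, which fits outside the tote's rim with 1.5 mm play; z up. On the tote the origin is 90 mm above the tote's underside; the lid's flat top is 14 mm above the origin.
- lid_handle (a point): Centre of the lid's blue bridge handle, 50 mm above the lid's origin: a bar 120 mm long along the lid's y, 18 mm wide along its x, 12 mm high (its underside 30 mm above the lid's top), on two posts 16 mm wide set 48 mm either side of the middle.
- lid_corner0 (a point): Corner of the lid's skirt at its +x, +y, at the height of the lid's origin.
- lid_corner1 (a point): Corner of the lid's skirt at its +x, -y.
- lid_corner2 (a point): Corner of the lid's skirt at its -x, -y.
- lid_corner3 (a point): Corner of the lid's skirt at its -x, +y.
- mat: Green silicone mat fixed on the bench, 200 mm along its x, 270 mm along its y, 3 mm thick. Origin: centre of its underside.
- tube_rack: Red rack with capped sample tubes standing loose inside the tote, 105 mm along its x, 170 mm along its y, 73 mm high over the caps. Origin: centre of its underside, 3 mm above the tote's underside. To be left alone.
- ph_meter: White pH meter, base 150 x 150 mm, with an electrode arm 235 mm high; to the left of the work. Origin: centre of its underside. To be left alone.
- bottle: White reagent bottle, 68 mm across, 150 mm high; to the right of the work. Origin: centre of its underside. To be left alone.
- beaker: Empty glass beaker, 70 mm across, 85 mm high; beyond the work. Origin: centre of its underside. To be left alone.

How it is judged:
By the outcome, as a careful person would: the job done as asked, in the order asked, and still so for the second after the job is handed in, with the robot touching nothing.
It also fails if it takes over 59 s, if anything falls off the work surface, if the arm or the gripper's body presses on something with over 40 N, if the wrist force passes 120 N, or if a joint passes its speed limit or range.

## Working session

There is one attempt and no reset: what is moved stays moved. The work goes in short steps, Python scripts to look and compute and a shell command to move; the robot and the scene stay as the last step left them, time stands still between calls to the robot, and variables do not carry over. Pictures are saved under pics/ and viewed, at most 10 in all, crops included, and the job is handed in when it is done.

```bash
mkdir -p pics; ls; python3 - <<'E'
from station import readout, imaging, ctrl
import cv2, numpy as np
o=readout.get_obs(); print(o['time'],o['ee_pos'],o['tcp_rot'],o['opening'],ctrl.tip_reach)
for n in ('top','scene'):
    c=imaging.read_camera(n); np.savez('pics/%s0.npz'%n,**c)
    cv2.imwrite('pics/%s0.png'%n,c['image'][:,:,::-1]); print(n,c['camera_matrix'],c['k1'],c['world_to_cam'].round(3))
E
```

```text
pics
0.0 [0.19356677 0.54086598 0.21261441] [[-9.41488859e-01  3.37043150e-01 -8.02199468e-04]
 [ 3.37044038e-01  9.41487503e-01 -1.61207652e-03]
 [ 2.11921424e-04 -1.78812864e-03 -9.99998379e-01]] 0.999694518721896 0.008
top [[490.80205015   0.         318.47234481]
 [  0.         490.80205015 203.85657201]
 [  0.           0.           1.        ]] -0.09115305808536814 [[-0.031 -1.    -0.005  0.065]
 [ 0.975 -0.031  0.221 -0.61 ]
 [-0.221  0.002  0.975 -1.698]
 [ 0.     0.     0.     1.   ]]
scene [[445.83726215   0.         315.56537632]
 [  0.         445.83726215 195.65459511]
 [  0.           0.           1.        ]] -0.11035952189865468 [[ 0.132  0.991  0.011 -0.098]
 [-0.528  0.061  0.847  0.227]
 [ 0.839 -0.118  0.531 -2.22 ]
 [ 0.     0.     0.     1.   ]]
```

View pics/top0.png

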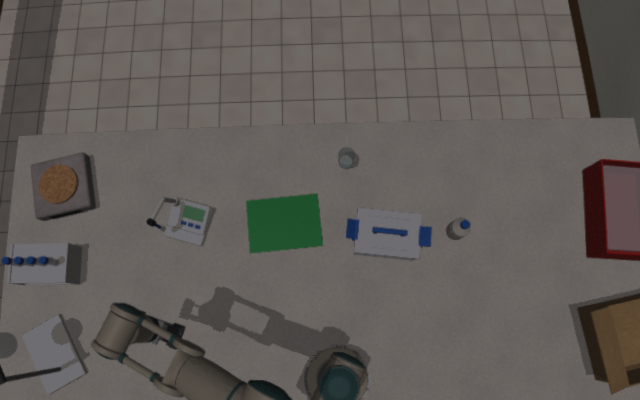

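View pics/scene0.png

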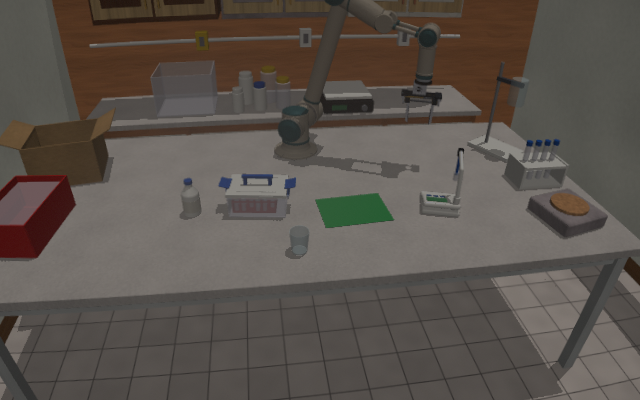

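The top picture shows the tote at about (389,233), with the handle at (390,232), the left tab at (352,229) and the right tab at (426,236). The mat is at (285,223), the bottle at (460,228) and the beaker at (347,160). The scene picture shows the handle at (257,178) and the tabs at (225,183) and (291,183).

```bash
cat > h.py <<'E'
import numpy as np, cv2
def ray(c,px):
    K=c['camera_matrix'];px=np.atleast_2d(np.float64(px))
    d=cv2.undistortPoints(px[:,None],K,np.array([float(c['k1']),0,0,0,0]))[:,0]
    W=c['world_to_cam'];R=W[:3,:3];o=-R.T@W[:3,3]
    return o,np.c_[d[:,0],-d[:,1],-np.ones(len(d))]@R
def plane(c,px,z):
    o,v=ray(c,px);return o+v*((z-o[2])/v[:,2])[:,None]
def depth(c,px):
    o,v=ray(c,px);q=np.int32(np.round(np.atleast_2d(px)));return o+v*c['z_map'][q[:,1],q[:,0]][:,None]
def tri(c1,p1,c2,p2):
    a,u=ray(c1,p1);b,v=ray(c2,p2);u=u[0];v=v[0]
    s=np.linalg.lstsq(np.c_[u,-v],b-a,rcond=None)[0];P=a+s[0]*u;Q=b+s[1]*v
    return (P+Q)/2,np.linalg.norm(P-Q)
def blobs(c,lo,hi,amin=15):
    m=cv2.inRange(cv2.cvtColor(c['image'],cv2.COLOR_RGB2HSV),lo,hi)
    n,l,s,ce=cv2.connectedComponentsWithStats(m)
    return [(s[i],ce[i],l==i) for i in range(1,n) if s[i][4]>=amin]
BLUE=((105,130,40),(130,255,255));GREEN=((55,120,40),(90,255,255))
E
python3 - <<'E'
from h import *
C={n:dict(np.load(f'pics/{n}0.npz')) for n in('top','scene')}
for n,c in C.items():
    for s,ce,m in blobs(c,*BLUE):
        if (n=='top' and 330<ce[0]<480) or (n=='scene' and 170<ce[0]<310):
            print(n,s,ce.round(1),depth(c,ce)[0].round(3))
    for s,ce,m in blobs(c,*GREEN,200):
        r=cv2.minAreaRect(np.argwhere(m)[:,::-1].astype(np.float32)); 
        cn=max(cv2.findContours(m.astype(np.uint8),0,2)[0],key=cv2.contourArea)
        q=cv2.approxPolyDP(cn,6,True)[:,0]
        print(n,'mat',q.tolist(),plane(c,q,.003).round(3).tolist(),plane(c,cv2.boxPoints(r),.003).round(3).tolist(),'z',depth(c,ce)[0])
def bl(n,x,y):
    return min(blobs(C[n],*BLUE),key=lambda b:np.hypot(*(b[1]-[x,y])))[1]
for k,a,b in(('handle',(390,232),(257,178)),('tabL',(352,229),(291,183)),('tabR',(426,236),(225,183)),('bottle',(465,224),(188,182))):
    print(k,tri(C['top'],bl('top',*a),C['scene'],bl('scene',*b)))
E
```

```text
top [346 219  13  21 201] [352.1 228.6] [ 0.509 -0.068  0.114]
top [461 220   9   9  55] [464.9 224. ] [ 0.507 -0.453  0.149]
top [419 227  12  19 206] [424.6 236. ] [ 0.475 -0.319  0.112]
top [373 228  34   8 143] [389.5 230.9] [ 0.491 -0.192  0.152]
top mat [[316, 194], [247, 201], [251, 252], [320, 245]] [[0.664, 0.053, 0.003], [0.646, 0.313, 0.003], [0.453, 0.298, 0.003], [0.471, 0.044, 0.003]] [[0.645, 0.321, 0.003], [0.666, 0.051, 0.003], [0.472, 0.037, 0.003], [0.452, 0.301, 0.003]] z [ 5.58023748e-01  1.76408505e-01 -2.31686922e-04]
scene [243 175  29   1  29] [257. 175.] [ 0.501 -0.195  0.151]
scene [219 178  12   9  59] [224.4 182.3] [ 0.487 -0.321  0.12 ]
scene [286 179  10   9  69] [290.  182.9] [ 0.51  -0.07   0.113]
scene mat [[392, 219], [377, 194], [317, 201], [326, 227]] [[0.642, 0.312, 0.003], [0.456, 0.299, 0.003], [0.481, 0.041, 0.003], [0.663, 0.05, 0.003]] [[0.474, 0.041, 0.003], [0.444, 0.354, 0.003], [0.645, 0.311, 0.003], [0.666, 0.027, 0.003]] z [0.57246099 0.17188583 0.00833791]
handle (array([ 0.49192917, -0.19367639,  0.14593633]), np.float64(0.001956184043625295))
tabL (array([ 0.5095011 , -0.06888433,  0.11272232]), np.float64(0.001351329747304316))
tabR (array([ 0.47530246, -0.32078629,  0.11231904]), np.float64(0.003822451786551558))
bottle (array([ 0.5073542 , -0.38273461,  0.15255514]), np.float64(0.13286569510524918))
```

```bash
python3 -m jog '{"xyz":[[22,-55,20],[45,-110,40],[67,-165,60],[90,-220,80],[112,-275,90]],"twist":[-0.17,-0.34,-0.51,-0.68,-0.85],"jaw":[1,1,1,1,1]}' 20
python3 -m jog '{"xyz":[[23,-55,0],[46,-110,0],[69,-165,0],[92,-220,0],[115,-275,0]],"twist":[-0.17,-0.34,-0.51,-0.51,-0.51],"jaw":[1,1,1,1,1]}'
python3 -m jog '{"xyz":[[20,-50,0],[40,-100,0],[60,-150,0],[71,-185,0],[71,-185,0]],"twist":[0,0,0,0,0],"jaw":[1,1,1,1,1]}'
python3 - <<'E'
from h import *
from station import readout, imaging
o=readout.get_obs(); print(o['time'],o['ee_pos'],o['tcp_rot'].round(3),o['qpos'])
c=imaging.read_camera('wrist'); np.savez('pics/w1.npz',**c); cv2.imwrite('pics/w1.png',c['image'][:,:,::-1])
for s,ce,m in blobs(c,*BLUE): print(s,ce.round(1),depth(c,ce)[0].round(4))
E
```

```text
time: 0.72
ee_pos: [0.3064, 0.2648, 0.3043]
tcp_rot: [[-0.364, 0.932, 0.002], [0.932, 0.364, 0.001], [-0.0, 0.002, -1.0]]
ft_force: [1.5, 0.3, -0.2]
opening: 1.002
gripper_force: 0.0
time: 1.35
ee_pos: [0.421, -0.0105, 0.3034]
tcp_rot: [[0.133, 0.991, 0.0], [0.991, -0.133, 0.0], [0.0, 0.0, -1.0]]
ft_force: [0.8, 0.6, 0.3]
opening: 0.999
gripper_force: 0.0
time: 1.98
ee_pos: [0.4921, -0.1959, 0.3022]
tcp_rot: [[0.136, 0.991, -0.002], [0.991, -0.136, 0.001], [0.0, -0.002, -1.0]]
ft_force: [-1.1, 0.3, 1.1]
opening: 1.0
gripper_force: 0.0
1.975 [ 0.49212121 -0.19585294  0.30217647] [[ 0.136  0.991 -0.002]
 [ 0.991 -0.136  0.001]
 [ 0.    -0.002 -1.   ]] [-2.92128732e+01  9.75472174e+00  8.19479011e+01 -2.40291530e-02
  8.84012787e+01 -2.14045513e+01]
[ 287   59   62   39 2358] [317.3  77.8] [ 0.5112 -0.0679  0.1129]
[ 310  140   16  103 1516] [317.3 189.7] [ 0.4944 -0.1899  0.1462]
[ 292  267   52   22 1131] [317.2 277.5] [ 0.4773 -0.3141  0.1115]
```

View pics/w1.png

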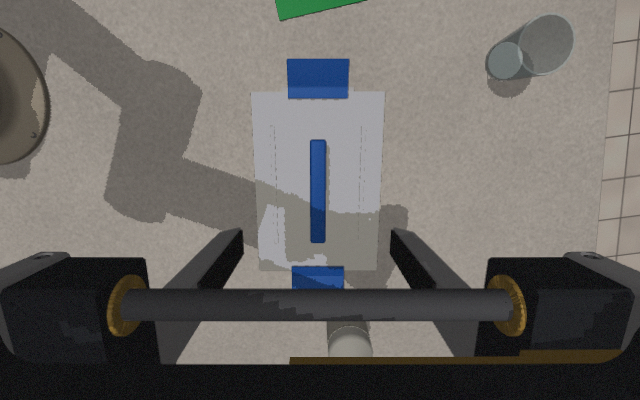

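```bash
python3 - <<'E'
from h import *
c=dict(np.load('pics/w1.npz'));t=dict(np.load('pics/top0.npz'))
print(c['camera_matrix'],c['k1'],np.linalg.inv(c['world_to_cam']).round(3))
bw=[b for b in blobs(c,*BLUE)]; tp=[(352.1,228.6),(389.5,230.9),(424.6,236)]
for b,p in zip(bw,tp):
    cn=cv2.minAreaRect(np.argwhere(b[2])[:,::-1].astype(np.float32)); print(cn, tri(c,b[1],t,p))
    q=cv2.boxPoints(cn); print(plane(c,q,.115 if b is not bw[1] else .146).round(4).tolist())
E
```

```text
[[296.65004602   0.         316.32056463]
 [  0.         296.65004602 204.78802809]
 [  0.           0.           1.        ]] -0.007262498292749229 [[ 0.991  0.132  0.034  0.502]
 [-0.136  0.964  0.229 -0.13 ]
 [-0.002 -0.231  0.973  0.474]
 [ 0.     0.     0.     1.   ]]
((317.4999694824219, 78.0), (60.99999237060547, 37.99999237060547), 0.0) (array([ 0.51057567, -0.06806475,  0.11127825]), np.float64(0.0014705362439392917))
[[0.4739, -0.0839, 0.115], [0.4803, -0.0442, 0.115], [0.5477, -0.0535, 0.115], [0.5432, -0.0934, 0.115]]
((317.5, 191.0), (102.0, 15.0), 90.0) (array([ 0.49426462, -0.19399079,  0.13006129]), np.float64(0.0023429369346859193))
[[0.494, -0.1348, 0.146], [0.5101, -0.137, 0.146], [0.4949, -0.2528, 0.146], [0.4775, -0.2504, 0.146]]
((317.5, 277.5), (21.0, 51.0), 90.0) (array([ 0.47699377, -0.32143769,  0.09807966]), np.float64(0.0015172687740665311))
[[0.4469, -0.293, 0.115], [0.5131, -0.302, 0.115], [0.5096, -0.3321, 0.115], [0.4422, -0.3229, 0.115]]
```

The wrist picture shows the tabs at (317,78) and (317,278) and the handle at (317,190). Its columns run along the tote's y, so the twist is right. Tote centre is (0.494,-0.194) with y axis (0.135,0.991). The handle top is 0.146 and the tabs about 0.112, which match the given sizes. I'll go to clip_a first.

```bash
python3 -m jog '{"xyz":[[8,55,-30],[15,100,-70],[21,140,-110],[21,140,-150],[21,140,-150]],"twist":[0,0,0,0,0],"jaw":[-1,-1,-1,-1,-1]}'
python3 -m jog '{"xyz":[[0,0,-5],[0,0,-10],[0,0,-14],[0,0,-18],[0,0,-20]],"twist":[0,0,0,0,0],"jaw":[-1,-1,-1,-1,-1]}'
```

```text
time: 2.65
ee_pos: [0.5096, -0.0512, 0.1513]
tcp_rot: [[0.13, 0.991, -0.007], [0.992, -0.13, 0.002], [0.001, -0.007, -1.0]]
ft_force: [-0.7, -0.0, 0.1]
opening: 0.507
gripper_force: 0.0
time: 3.28
ee_pos: [0.5128, -0.0538, 0.1333]
tcp_rot: [[0.133, 0.991, -0.0], [0.991, -0.133, 0.0], [0.0, -0.0, -1.0]]
ft_force: [0.9, 0.2, 0.2]
opening: 0.007
gripper_force: 0.0
```

```bash
python3 -m jog '{"xyz":[[0,-2,-7],[0,-1,-12],[1,4,-15],[1,8,-18],[2,12,-22]],"twist":[0,0,0,0,0],"jaw":[-1,-1,-1,-1,-1]}'
python3 -c "
from station import readout as r;o=r.get_obs();print(o['ft_torque'])"
```

```text
time: 3.9
ee_pos: [0.5152, -0.0414, 0.1125]
tcp_rot: [[0.133, 0.991, 0.001], [0.991, -0.133, 0.0], [0.0, 0.001, -1.0]]
ft_force: [-1.9, 1.8, 7.2]
opening: 0.004
gripper_force: 3.8
[ 0.12203157  0.40582648 -0.05915735]
```

```bash
python3 -m jog '{"xyz":[[0,3,-5],[1,5,-10],[1,8,-16],[1,9,-22],[1,10,-28]],"twist":[0,0,0,0,0],"jaw":[-1,-1,-1,-1,-1]}'
python3 -m jog '{"xyz":[[0,0,10],[0,0,40],[0,0,90],[0,0,120],[0,0,120]],"twist":[0,0,0,0,0],"jaw":[-1,-1,-1,-1,-1]}'
python3 - <<'E'
from h import *
from station import readout, imaging
c=imaging.read_camera('top'); np.savez('pics/t2.npz',**c)
for s,ce,m in blobs(c,*BLUE):
    if 330<ce[0]<480: print(s,ce.round(1),depth(c,ce)[0].round(4))
E
```

```text
time: 4.53
ee_pos: [0.5156, -0.0319, 0.0829]
tcp_rot: [[0.132, 0.991, -0.0], [0.991, -0.132, -0.001], [-0.001, -0.0, -1.0]]
ft_force: [-0.3, 0.4, -0.7]
opening: 0.006
gripper_force: 0.0
time: 5.15
ee_pos: [0.5178, -0.0323, 0.2067]
tcp_rot: [[0.133, 0.991, 0.007], [0.991, -0.133, -0.002], [-0.001, 0.007, -1.0]]
ft_force: [0.3, -1.0, 0.4]
opening: 0.004
gripper_force: 0.0
[461 220   9   9  54] [465.  223.9] [ 0.5072 -0.4542  0.1461]
[353 227   2   9  17] [353.5 230.8] [ 0.508  -0.0756  0.0767]
[419 227  12  19 207] [424.7 236. ] [ 0.4755 -0.3192  0.112 ]
[373 228  34   7 142] [389.4 230.9] [ 0.4908 -0.1912  0.1539]
```

```bash
python3 -m jog '{"xyz":[[-8,-60,5],[-16,-120,5],[-24,-180,5],[-32,-240,5],[-41,-298,5]],"twist":[0,0,0,0,0],"jaw":[-1,-1,-1,-1,-1]}'
python3 -m jog '{"xyz":[[0,-1,-20],[0,-1,-50],[0,-1,-74],[0,-1,-74],[0,-1,-74]],"twist":[0,0,0,0,0],"jaw":[-1,-1,-1,-1,-1]}'
```

```text
time: 5.82
ee_pos: [0.4735, -0.3311, 0.2066]
tcp_rot: [[0.133, 0.991, -0.002], [0.991, -0.133, 0.002], [0.002, -0.002, -1.0]]
ft_force: [1.5, -0.1, -0.2]
opening: 0.007
gripper_force: 0.0
time: 6.45
ee_pos: [0.4749, -0.3307, 0.1345]
tcp_rot: [[0.133, 0.991, -0.0], [0.991, -0.133, 0.0], [0.0, -0.0, -1.0]]
ft_force: [0.2, -0.5, -0.1]
opening: 0.005
gripper_force: 0.0
```

```bash
python3 -m jog '{"xyz":[[0,-1,-8],[0,-2,-13],[-1,-6,-16],[-1,-11,-19],[-2,-15,-23]],"twist":[0,0,0,0,0],"jaw":[-1,-1,-1,-1,-1]}'
python3 -m jog '{"xyz":[[0,-3,-5],[-1,-5,-10],[-1,-8,-16],[-1,-9,-22],[-1,-10,-28]],"twist":[0,0,0,0,0],"jaw":[-1,-1,-1,-1,-1]}'
python3 -m jog '{"xyz":[[0,0,10],[0,0,40],[0,0,90],[0,0,140],[0,20,190]],"twist":[0,0,0,0,0],"jaw":[-1,-1,-1,-1,-1]}'
python3 -m jog '{"xyz":[[7,50,28],[15,110,28],[22,160,28],[22,160,28],[22,160,28]],"twist":[0,0,0,0,0],"jaw":[1,1,1,1,1]}'
python3 - <<'E'
from h import *
from station import readout, imaging
o=readout.get_obs();print(o['ee_pos'])
for n in('top','wrist','scene'):
    c=imaging.read_camera(n); np.savez(f'pics/{n}3.npz',**c); cv2.imwrite(f'pics/{n}3.png',c['image'][:,:,::-1])
    for s,ce,m in blobs(c,*BLUE):
        if n=='wrist' or (n=='top' and 330<ce[0]<480): print(n,s,ce.round(1),depth(c,ce)[0].round(4))
        if n=='wrist': print(plane(c,cv2.boxPoints(cv2.minAreaRect(np.argwhere(m)[:,::-1].astype(np.float32))),.146).round(4).tolist())
E
```

```text
time: 7.08
ee_pos: [0.4736, -0.3464, 0.1132]
tcp_rot: [[0.132, 0.991, 0.002], [0.991, -0.132, -0.002], [-0.002, 0.003, -1.0]]
ft_force: [-0.5, 0.2, 6.4]
opening: 0.006
gripper_force: 3.1
time: 7.7
ee_pos: [0.4718, -0.3554, 0.0831]
tcp_rot: [[0.133, 0.991, 0.0], [0.991, -0.133, 0.0], [0.0, 0.0, -1.0]]
ft_force: [-0.2, -1.1, -0.1]
opening: 0.004
gripper_force: 0.1
time: 8.32
ee_pos: [0.4717, -0.3352, 0.2756]
tcp_rot: [[0.133, 0.991, 0.0], [0.991, -0.133, 0.001], [0.001, 0.0, -1.0]]
ft_force: [0.2, 0.2, 0.4]
opening: 0.006
gripper_force: 0.0
time: 8.95
ee_pos: [0.4937, -0.1754, 0.302]
tcp_rot: [[0.132, 0.991, 0.0], [0.991, -0.132, -0.0], [-0.0, 0.0, -1.0]]
ft_force: [0.3, 1.1, 0.1]
opening: 0.501
gripper_force: 0.0
[ 0.49372954 -0.17544217  0.30196107]
top [343 221  13  19 211] [348.8 230. ] [ 0.5108 -0.0588  0.0789]
top [461 220   9   8  54] [464.9 223.9] [ 0.5067 -0.453   0.1495]
top [378 228   7   5  21] [381.1 230. ] [ 0.4964 -0.1646  0.1441]
top [421 229  10  19 136] [426.  238.6] [ 0.4707 -0.3299  0.0815]
wrist [ 290   77   57   32 1696] [318.1  91.9] [ 0.5124 -0.0588  0.0763]
[[0.4794, -0.0797, 0.146], [0.484, -0.0495, 0.146], [0.5412, -0.0572, 0.146], [0.5379, -0.0875, 0.146]]
wrist [ 311  158   15  101 1482] [317.9 207.2] [ 0.4943 -0.1901  0.147 ]
[[0.478, -0.2508, 0.146], [0.4941, -0.1344, 0.146], [0.5093, -0.1364, 0.146], [0.4944, -0.253, 0.146]]
wrist [295 284  46   5 194] [316.5 286.4] [ 0.4745 -0.3257  0.0776]
[[0.4541, -0.2818, 0.146], [0.5082, -0.289, 0.146], [0.5076, -0.2944, 0.146], [0.4533, -0.2871, 0.146]]
```

View pics/wrist3.png

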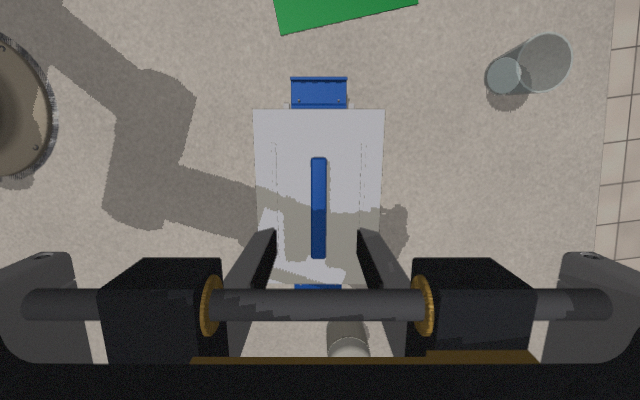

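The wrist picture shows both clips swung out flat, at (318,92) and (317,286), each about 78 mm up. The lid and the handle at (318,207) have not moved. Next I'll grip the handle.

```bash
python3 -m jog '{"xyz":[[0,-18,-40],[0,-18,-90],[0,-18,-130],[0,-18,-160],[0,-18,-173]],"twist":[0,0,0,0,0],"jaw":[0,0,0,0,0]}' 30
python3 -m jog '{"xyz":[[0,0,0],[0,0,0],[0,0,0],[0,0,0],[0,0,0]],"twist":[0,0,0,0,0],"jaw":[0,-1,-1,-1,-1]}' 30
python3 -m jog '{"xyz":[[0,0,0],[0,0,0],[0,0,0],[0,0,0],[0,0,0]],"twist":[0,0,0,0,0],"jaw":[-1,-1,-1,-1,-1]}' 30
```

```text
time: 9.72
ee_pos: [0.4926, -0.1942, 0.1265]
tcp_rot: [[0.134, 0.991, -0.003], [0.991, -0.134, 0.002], [0.001, -0.003, -1.0]]
ft_force: [0.6, 0.7, -0.3]
opening: 0.498
gripper_force: 0.0
time: 10.35
ee_pos: [0.494, -0.1937, 0.1292]
tcp_rot: [[0.133, 0.991, 0.001], [0.991, -0.133, -0.001], [-0.0, 0.001, -1.0]]
ft_force: [-1.1, 0.1, 3.8]
opening: 0.189
gripper_force: 30.0
time: 10.98
ee_pos: [0.494, -0.1937, 0.1292]
tcp_rot: [[0.133, 0.991, 0.001], [0.991, -0.133, -0.0], [-0.0, 0.001, -1.0]]
ft_force: [-1.5, -0.1, 5.5]
opening: 0.189
gripper_force: 30.0
```

```bash
python3 -m jog '{"xyz":[[0,0,2],[0,0,4],[0,0,7],[0,0,10],[0,0,14]],"twist":[0,0,0,0,0],"jaw":[-1,-1,-1,-1,-1]}'
python3 -m jog '{"xyz":[[0,0,6],[0,0,14],[0,0,28],[0,0,44],[0,0,60]],"twist":[0,0,0,0,0],"jaw":[-1,-1,-1,-1,-1]}'
python3 - <<'E'
from h import *
from station import readout, imaging
o=readout.get_obs();print(o['ee_pos'])
c=imaging.read_camera('wrist'); np.savez('pics/w4.npz',**c); cv2.imwrite('pics/w4.png',c['image'][:,:,::-1])
for s,ce,m in blobs(c,*BLUE): print(s,ce.round(1),depth(c,ce)[0].round(4),cv2.minAreaRect(np.argwhere(m)[:,::-1].astype(np.float32)))
c=imaging.read_camera('scene');cv2.imwrite('pics/s4.png',cv2.resize(c['image'][130:280,180:420,::-1],None,fx=3,fy=3))
E
```

```text
time: 11.6
ee_pos: [0.4938, -0.1936, 0.1426]
tcp_rot: [[0.133, 0.991, -0.0], [0.991, -0.133, 0.0], [0.0, -0.0, -1.0]]
ft_force: [0.3, 0.1, -3.5]
opening: 0.185
gripper_force: 30.0
time: 12.22
ee_pos: [0.494, -0.1937, 0.2039]
tcp_rot: [[0.133, 0.991, 0.001], [0.991, -0.133, -0.0], [-0.0, 0.001, -1.0]]
ft_force: [0.5, 0.6, -3.1]
opening: 0.187
gripper_force: 30.0
[ 0.49399599 -0.19369751  0.20391895]
[ 277   35   78   20 1513] [315.9  44.4] [ 0.514  -0.048   0.0772] ((315.5, 44.5), (19.0, 77.0), 90.0)
[ 300  149   33  140 4409] [316.3 217.6] [ 0.4977 -0.1711  0.2213] ((316.0, 218.5), (139.0, 32.0), 90.0)
[302 321  29  26 726] [315.9 333.2] [ 0.488  -0.242   0.2215] ((316.0, 333.5), (25.0, 28.0), 90.0)
```

View pics/s4.png

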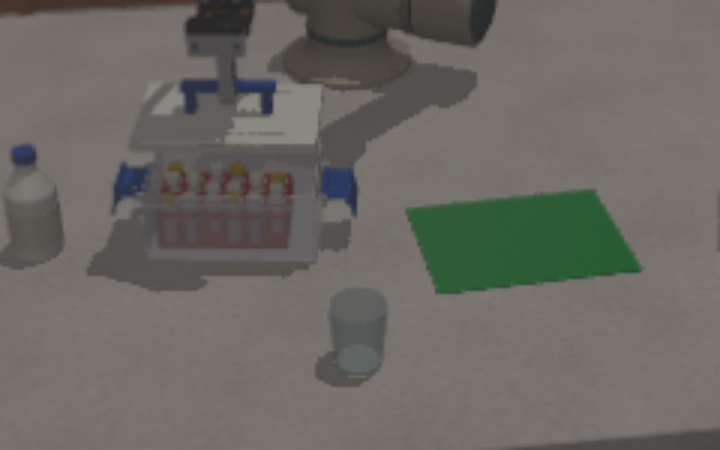

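The scene crop shows the lid level and clear of the tote at (230,115). Both clips are open, the tubes are upright, and the mat is free at (520,240). I'll carry the lid over.

```bash
python3 -m jog '{"xyz":[[5,30,10],[13,75,20],[22,125,20],[31,175,20],[40,225,20]],"twist":[0,0.05,0.1,0.15,0.21],"jaw":[-1,-1,-1,-1,-1]}'
python3 -m jog '{"xyz":[[9,50,0],[17,95,0],[22,130,0],[25,145,0],[25,145,0]],"twist":[0,0,0,0,0],"jaw":[-1,-1,-1,-1,-1]}'
python3 - <<'E'
from h import *
from station import readout, imaging
o=readout.get_obs();print(o['ee_pos'])
for n in('wrist','top','scene'):
    c=imaging.read_camera(n); np.savez(f'pics/{n}5.npz',**c); cv2.imwrite(f'pics/{n}5.png',c['image'][:,:,::-1])
E
```

```text
time: 12.95
ee_pos: [0.5338, 0.0329, 0.2223]
tcp_rot: [[-0.079, 0.997, -0.0], [0.997, 0.079, -0.0], [-0.0, -0.0, -1.0]]
ft_force: [0.9, 0.3, -2.3]
opening: 0.187
gripper_force: 30.0
time: 13.58
ee_pos: [0.5587, 0.1764, 0.2221]
tcp_rot: [[-0.078, 0.997, -0.001], [0.997, 0.078, -0.001], [-0.001, -0.001, -1.0]]
ft_force: [0.2, 0.1, -2.7]
opening: 0.187
gripper_force: 30.0
[0.55872213 0.17643483 0.22207845]
```

View pics/wrist5.png

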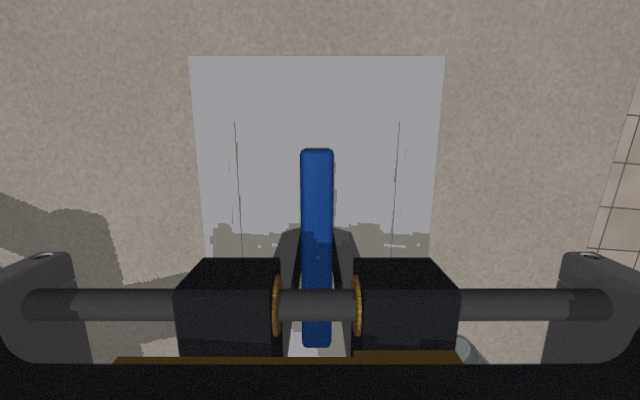

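The wrist picture shows the lid held square, with the handle at (317,245), and covering the mat. I'll lower it, slowing near the mat.

```bash
python3 -m jog '{"xyz":[[0,0,-25],[0,0,-60],[0,0,-95],[0,0,-125],[0,0,-140]],"twist":[0,0,0,0,0],"jaw":[-1,-1,-1,-1,-1]}'
python3 -m jog '{"xyz":[[0,0,-10],[0,0,-18],[0,0,-25],[0,0,-30],[0,0,-33]],"twist":[0,0,0,0,0],"jaw":[-1,-1,-1,-1,-1]}'
python3 - <<'E'
from h import *
from station import readout, imaging
c=imaging.read_camera('top'); np.savez('pics/t6.npz',**c)
cv2.imwrite('pics/t6.png',cv2.resize(c['image'][150:300,220:460,::-1],None,fx=3,fy=3))
E
```

```text
time: 14.35
ee_pos: [0.5579, 0.1748, 0.0811]
tcp_rot: [[-0.075, 0.997, -0.002], [0.997, 0.075, -0.001], [-0.001, -0.003, -1.0]]
ft_force: [0.2, -0.6, -2.3]
opening: 0.19
gripper_force: 30.0
time: 14.98
ee_pos: [0.5589, 0.1765, 0.0494]
tcp_rot: [[-0.077, 0.997, 0.0], [0.997, 0.077, 0.0], [-0.0, 0.0, -1.0]]
ft_force: [0.0, -0.2, -2.9]
opening: 0.187
gripper_force: 30.0
```

View pics/t6.png

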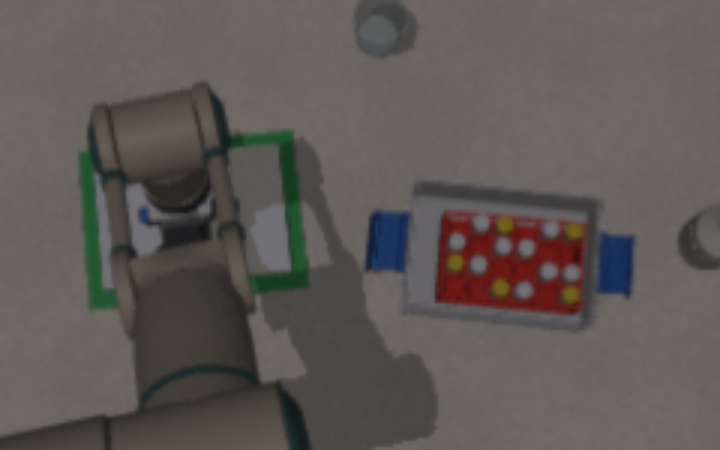

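The top crop shows the lid framed by green on every visible side, about 14-17 px on the left and right. The tote stands at (500,255) with its rack in place. Now I'll set the lid down.

```bash
python3 -m jog '{"xyz":[[0,0,-2],[0,0,-4],[0,0,-5],[0,0,-6],[0,0,-7]],"twist":[0,0,0,0,0],"jaw":[-1,-1,-1,-1,-1]}'
python3 -m jog '{"xyz":[[0,0,0],[0,0,0],[0,0,0],[0,0,0],[0,0,0]],"twist":[0,0,0,0,0],"jaw":[-1,-1,-1,-1,-1]}'
```

```text
time: 15.65
ee_pos: [0.5589, 0.1764, 0.0425]
tcp_rot: [[-0.077, 0.997, 0.0], [0.997, 0.077, 0.0], [-0.0, 0.0, -1.0]]
ft_force: [-0.1, 0.4, -2.4]
opening: 0.186
gripper_force: 30.0
time: 16.27
ee_pos: [0.5589, 0.1764, 0.0425]
tcp_rot: [[-0.077, 0.997, 0.0], [0.997, 0.077, 0.0], [-0.0, 0.0, -1.0]]
ft_force: [0.5, 0.1, -2.4]
opening: 0.189
gripper_force: 30.0
```

Still carrying the lid's weight, so I'll feel downward in fine steps.

```bash
python3 -m jog '{"xyz":[[0,0,-0.3],[0,0,-0.6],[0,0,-0.9],[0,0,-1],[0,0,-1]],"twist":[0,0,0,0,0],"jaw":[-1,-1,-1,-1,-1]}'
```

```text
time: 16.9
ee_pos: [0.5589, 0.1764, 0.0422]
tcp_rot: [[-0.077, 0.997, 0.001], [0.997, 0.077, 0.0], [0.0, 0.001, -1.0]]
ft_force: [-2.2, -0.6, 5.4]
opening: 0.187
gripper_force: 30.0
```

The lid has touched down, with 5 N pushing up on the tool. I'll release it and rise.

```bash
python3 -m jog '{"xyz":[[0,0,0.5],[0,0,0.5],[0,0,0.5],[0,0,0.5],[0,0,0.5]],"twist":[0,0,0,0,0],"jaw":[-1,-0.4,-0.2,0,0]}' 
python3 -m jog '{"xyz":[[0,0,0],[0,0,4],[0,0,20],[0,0,50],[0,0,100]],"twist":[0,0,0,0,0],"jaw":[0,0,0,0,0]}'
python3 -m jog '{"xyz":[[0,0,50],[-20,-20,90],[-70,-30,130],[-120,-40,130],[-170,-40,130]],"twist":[0,0,0,0,0],"jaw":[0,0,0,0,0]}'
python3 -m jog '{"xyz":[[-40,0,0],[-70,0,0],[-70,0,0],[-70,0,0],[-70,0,0]],"twist":[0,0,0,0,0],"jaw":[0,0,0,0,0]}'
python3 - <<'E'
from h import *
from station import imaging
for n in('top','scene'):
    c=imaging.read_camera(n); np.savez(f'pics/{n}7.npz',**c)
    for s,ce,m in blobs(c,*BLUE):
        if n=='top' and 250<ce[0]<480: print(s,ce.round(1),depth(c,ce)[0].round(4))
    a=c['image'][140:300,140:470] if n=='scene' else c['image'][140:300,150:480]
    cv2.imwrite(f'pics/{n}7.png',cv2.resize(a[:,:,::-1],None,fx=2.4,fy=2.4))
a,b=[cv2.imread(f'pics/{n}7.png') for n in('top','scene')]
cv2.imwrite('pics/f7.png',cv2.resize(np.vstack([a,b]),None,fx=.78,fy=.78))
E
```

```text
time: 17.52
ee_pos: [0.5589, 0.1764, 0.0419]
tcp_rot: [[-0.077, 0.997, 0.0], [0.997, 0.077, -0.0], [-0.0, 0.0, -1.0]]
ft_force: [0.1, -0.5, 0.1]
opening: 0.499
gripper_force: 0.0
time: 18.15
ee_pos: [0.5579, 0.1762, 0.1427]
tcp_rot: [[-0.077, 0.997, -0.002], [0.997, 0.077, -0.001], [-0.0, -0.003, -1.0]]
ft_force: [0.9, -0.6, -0.7]
opening: 0.498
gripper_force: 0.0
time: 18.77
ee_pos: [0.3875, 0.1359, 0.2739]
tcp_rot: [[-0.076, 0.997, 0.003], [0.997, 0.076, 0.0], [0.0, 0.003, -1.0]]
ft_force: [-0.4, 0.4, -0.2]
opening: 0.501
gripper_force: 0.0
time: 19.4
ee_pos: [0.32, 0.1364, 0.2722]
tcp_rot: [[-0.077, 0.997, 0.001], [0.997, 0.077, -0.0], [-0.0, 0.001, -1.0]]
ft_force: [0.1, -0.4, 0.1]
opening: 0.498
gripper_force: 0.0
[267 217  32   8 125] [282.8 220.2] [0.5557 0.1748 0.0671]
[343 221  13  19 214] [348.9 230.1] [ 0.5103 -0.059   0.0806]
[461 220   9   9  55] [464.9 224. ] [ 0.5074 -0.4546  0.1441]
[420 228  11  20 188] [424.8 237.7] [ 0.4742 -0.3259  0.0806]
```

View pics/f7.png

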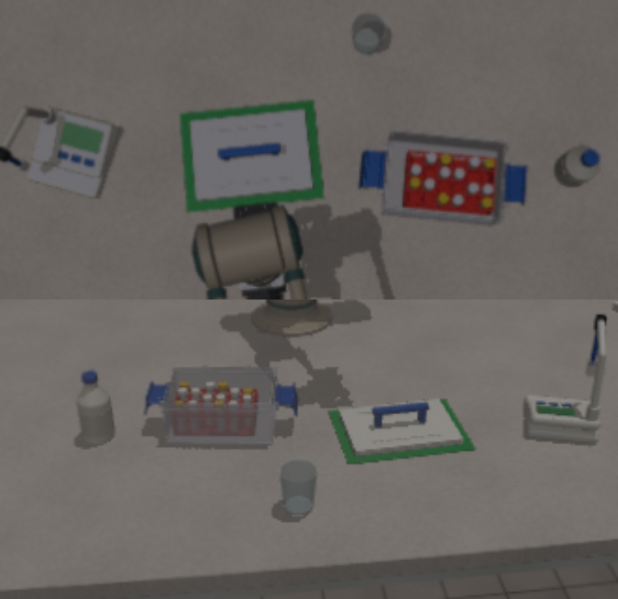

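The picture shows the lid upright on the mat at (250,155), with green on all sides. Both clips are open at (373,169) and (515,184), and the tote, rack, pH meter, bottle and beaker are in place. I'll hand the job in.

```bash
python3 -c "
from station import workorder;print(workorder.close_job())"
```

```text
the job is handed in; nothing more can be done
None
```

The job is handed in: both clips are flipped open, the lid lies right way up wholly on the mat, and the tote, its rack, the pH meter, the bottle and the beaker look undisturbed in the final pictures (about 19.5 s used; no verdict was returned).

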